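Nest the washed gel trays in their storage box and shut the lid

ROBOT

A 6-joint arm with a two-finger parallel gripper is mounted at the origin on a cart in front of the work surface, level with it; the furniture and walls round the work are solid. World frame = base frame: x ahead of the robot, y to its left, z up, the work surface at z = 0. Lengths are in m, angles in degrees, forces in N, time in s.
With the tool pointing down it reaches from about 0.4 to 0.825 m from the base axis. Payload 7 kg.
Tool frame: the origin (TCP) lies at the very end of the fingers, on their centre line; the grasp point (between the pads) lies 19 mm behind it; z points along the fingers, y is the line along which they close (so a half turn about z gives the same grasp; the last joint's range is limited). The gripper opens to 88 mm and grips with 3 to 60 N. Pads are 19 mm wide; open, the fingers measure 130 mm over their backs; the gripper's body (78 mm by 193 mm) begins 47 mm behind the grasp point.
Start: joints at [80.048, 20.546, 0.682, 0, -70.136, -16.507], TCP at [0.301, 0.604, 0.227] pointing down, gripper open.
Joint ranges: [-176.03, 176.03], [-82.01, 121.73], [-58.28, 71.71], [-173.87, 95.51], [-174.79, -0.11], [-173.66, 173.66]. Speed limits (degrees/s): [136.94, 136.94, 172.46, 180, 180, 180].

INTERFACE

Orientations are given as [roll, pitch, yaw] about the fixed x, y, z axes, in that order (R = Rz(yaw) Ry(pitch) Rx(roll)).
In Python, from plant import get_obs, snapshot, camera_params, close_job, boxes_of, cut_out, landmark_of gives the robot as it stands.
- The arm moves only by the shell command python3 -m inch 'ROWS' [OPENING]. ROWS is text: rows parted by semicolons, each of 6 numbers parted by spaces: the shift along the tool's x, y, z in units of 30 cm (1.0 is 30 cm), then the turn, a rotation vector about the tool's x, y, z in units of pi rad (1.0 is pi rad). A call has 1 to 10 rows; each row is the pose to reach, as a shift and turn from the pose commanded when the call began, along the tool's axes at that moment, turning the shorter way round; what a row does not reach only later rows make up. A row lasts 1/12 s, in which the tool goes at most 41.7 mm and 7.16 degrees, less where a joint would pass 70% of its speed; a pose out of reach is approached as far as the arm can. A call with a number of a shift or a turn outside -1 to 1 is refused whole. A call with a gripper value outside its range is refused whole. OPENING is the closure, from -1 (fully open) to 1 (shut), set as the call begins (- or left out, the last holds). The fingers move at their own pace and stop on an object; the grip force is fixed at half the most. Time passes only in rows, so rows that repeat a pose let the fingers close. It gives the time, the measured TCP pose, the force, the opening and the grip force at its end, in the units of the state.
- get_obs(): the state, without advancing time (a new reading comes with each control period).
- snapshot(name): name is "scene" or "top" or "wrist"; returns the picture (420x560x3 uint8, red, green, blue); there is no depth.
- camera_params(name): a dict with "mtx" (3x3 intrinsics, pixels), "rvec" (rotation vector, rad) and "tvec" (3), from world to camera coordinates, as OpenCV has them. Camera axes: x right, y down, z forward; pixel columns grow to the right and rows downward; lengths in m; the calibration is good to about 2 mm. A picture is of the moment at which its call begins: read the wrist's pose just before it. camera_params takes no time and is no camera call; for the wrist camera it gives the pose at the moment of the call.
- close_job(): hands the job in; it is judged then, once.
Trained networks look in the newest picture that a camera, given by its name, has taken for a name from the list of things; names that differ only in an ending like _2 or _b are one class to them, and where a whole thing is asked for, a point or a joint stands for the part that bears it (a point fixed in the world has none). Each returns a list of dicts, best first, with "p" (0 to 1); they miss things now and then, are a little off and sometimes report something else, mostly with a low value. They report only what shows in the picture. A call takes as long as a camera call. They do not tell look-alikes from the thing itself.
- boxes_of(camera, thing): "rect" ([left, top, width, height] in pixels, round what is visible of it).
- cut_out(camera, thing): "pixels" (420x560 bool, what is visible of it) and "rect" ([left, top, width, height] in pixels, round what is visible of it).
- landmark_of(camera, thing): "uv" ([column, row] in pixels: a listed point, or the origin of a listed thing).
The state is a dict: "clock": time; "joint_pos": joint angles; "qvel": joint speeds; "tau": joint torques, N m; "tool_pos": TCP position; "orientation": TCP orientation; "force": force on the tool from outside, world axes, zero at the start; "moment": the same for the moment, N m; "opening": finger opening in m; "gripper_force": force on a finger pad.
Only numpy, scipy, OpenCV 4.12 (cv2) and the standard library are available. Lean on these libraries where they do the work, as an engineer would, in place of code of your own. Each camera call takes 0.05 s, during which the arm holds its last target. There are 200 camera calls.

TASK

Put the two washed amber gel trays on the draining mat away in the open storage box: stand the one that lies open side up on the box floor next to the tray already in there, then lay the upside-down one across the pair so that the walls interlock, one of its walls down in the trough of each tray, with everything flat. Lower the trays into place rather than letting them fall, leave the other things on the bench where they are, and finally shut the lid fully; it only shuts over an interlocked set.

Things in the scene. Friction and masses are not known exactly. Their poses are not given: they have to be found in the camera images.
- store_box: off-white open plastic storage box, fixed to the bench, outside 138 mm (its x) by 206 (its y) by 42 high, walls and floor 3 mm thick. Origin at the centre of its underside on the bench, z up, +x towards the hinged rear side. Lid hinge axis along its y at x = +73, z = +42 mm. Under the shut lid are 39 mm; the interlocked set is 30 mm high, trays stacked without interlocking 52 mm.
- lid (a joint): angle of the blue lid (flat plate 3 mm thick, 216 mm wide, 150 mm from hinge axis to free edge): 0 = shut on the box; it starts standing up behind the box at 1.55 to 1.8 rad, free edge on top about 190 mm above the bench. Stiff hinge: stays where it is left, about 1 to 2 N near the free edge moves it. To shut, push its rear (outer) face over and down.
- lid_edge (a point): middle of the lid's free edge, on its outer face (on top when shut). Its y axis runs along the edge, -x from the hinge to the edge, z out of the outer face.
- tray_stored: amber acrylic gel tray: U-shaped channel 100 mm long (its x), 60 wide (y), 26 high, open at both ends, 4 mm thick, trough 52 mm wide and 22 deep, 60 g. Already in the box, open side up, flat on the floor towards the box's -y side, about parallel to the box's x. Origin at the centre of its underside, z up (out of the trough).
- tray_up: amber acrylic gel tray: U-shaped channel 100 mm long (its x), 60 wide (y), 26 high, open at both ends, 4 mm thick, trough 52 mm wide and 22 deep, 60 g. Open side up on the mat, red stripes on its trough floor. Origin at the centre of its underside, z up. Bridging works with it parallel to the stored one, on its +y side, centres 64 to 100 mm apart; 84 mm leaves 24 mm between them for a finger.
- tray_down: amber acrylic gel tray: U-shaped channel 100 mm long (its x), 60 wide (y), 26 high, open at both ends, 4 mm thick, trough 52 mm wide and 22 deep, 60 g. Upside down on the mat: plain flat web on top, walls down. Origin centred, level with the lower wall edges; z up, flat top at z = 26 mm. Interlocked, its wall edges stand on the trough floors, 4 mm above the other trays' undersides.
- wall_left (a point): middle of the lower edge of the upside-down tray's wall on its +y side, 28 mm from its centre
- wall_right (a point): the same on its -y side
- drain_mat: grey ribbed silicone mat, 240 (its x) by 380 by 5 mm thick, fixed to the bench, the two washed trays lie on it; origin at the centre of its underside
- timer: white kitchen-type bench timer, 38 x 66 x 62 mm; a bystander, origin at the centre of its underside
- wash_bottle: clear wash bottle with a bent spout, 68 mm across, 203 mm tall; a bystander, origin at the centre of its underside
- bottle_drop: small clear bottle with a white cap, 32 mm across, 75 mm tall; a bystander, origin at the centre of its underside
- tipbox: low blue pipette-tip box, 78 x 100 x 42 mm; a bystander, origin at the centre of its underside
- marker: black marker pen lying down, 12 x 138 x 13 mm; a bystander, origin at the centre of its underside
- comb: white eight-tooth gel comb lying flat, about 82 x 35 x 6 mm; a bystander, origin at the centre of its underside
Not all that is in view belongs to the job. Leave any purple look-alike of the tray_stored alone.

How it is judged:
By the outcome, as a careful person would: the job done as asked, in the order asked, and still so for the second after the job is handed in, with the robot touching nothing.
It also fails if it takes over 67 s, if anything falls off the work surface, if the arm or the gripper's body presses on something with over 40 N, if the wrist force passes 120 N, or if a joint passes its speed limit or range.

## Working session

There is one attempt and no reset: what is moved stays moved. The work goes in short steps, Python scripts to look and compute and a shell command to move; the robot and the scene stay as the last step left them, time stands still between calls to the robot, and variables do not carry over. Pictures are saved under pics/ and viewed, at most 10 in all, crops included, and the job is handed in when it is done.

```bash
mkdir -p pics; ls
python3 - <<'E'
from plant import *
import cv2
o=get_obs();print({k:(v if not hasattr(v,'round') else v) for k,v in o.items()})
for c in ["top","scene"]:
    im=snapshot(c);cv2.imwrite(f"pics/{c}0.png",im[:,:,::-1])
    print(c,camera_params(c))
    for t in ["store_box","lid","lid_edge","tray_stored","tray_up","tray_down","wall_left","wall_right","drain_mat"]:
        print(t,[(round(d['p'],2),[round(float(x)) for x in d['uv']]) for d in landmark_of(c,t)][:4],[(round(d['p'],2),[round(float(x)) for x in d['rect']]) for d in boxes_of(c,t)][:4])
E
```

```text
pics
{'clock': 0.0, 'joint_pos': array([ 8.00475409e+01,  2.05909552e+01,  6.33463237e-01, -2.26395937e-02,
       -7.01362151e+01, -1.65049176e+01]), 'qvel': array([-0.02116214,  0.00952106,  0.06176394,  0.06841778, -0.02704962,
        0.02206291]), 'tau': array([ 4.02722644e-04, -5.82715666e+01,  2.93050128e+01,  6.99698657e+00,
        6.86248895e-03, -1.65653405e-04]), 'tool_pos': array([0.30054405, 0.60383744, 0.22561783]), 'orientation': array([ 1.79904107e+02, -6.21919346e-03, -2.64650816e+01]), 'force': array([0.1904604 , 1.19488026, 0.1208623 ]), 'moment': array([-0.0220247 , -0.04539516,  0.06003715]), 'gripper_force': 0.0, 'opening': 0.08781781833673338}
top {'mtx': array([[447.2470991 ,   0.        , 280.90759189],
       [  0.        , 447.2470991 , 209.40876724],
       [  0.        ,   0.        ,   1.        ]]), 'rvec': array([ 2.18168194, -2.12026049,  0.15205549]), 'tvec': array([-0.10188403,  0.54622257,  1.4446295 ])}
store_box [(0.66, [296, 228]), (0.23, [198, 164])] [(0.85, [259, 192, 73, 66])]Traceback (most recent call last):
  File "<stdin>", line 8, in <module>
ValueError: it knows: bottle_drop, comb, drain_mat, lid_edge, marker, store_box, timer, tipbox, tray_down, tray_stored, tray_up, wall_left, wall_right, wash_bottle
```

Run:
```python
from plant import *
import cv2
for c in ["top","scene"]:
    im=snapshot(c);cv2.imwrite(f"pics/{c}1.png",im[:,:,::-1])
    print(c,camera_params(c))
    for t in ["store_box","lid_edge","tray_stored","tray_up","tray_down","wall_left","wall_right","drain_mat"]:
        b=boxes_of(c,t) if t[:2]!='wa' else []
        print(t,[(round(d['p'],2),[round(float(x)) for x in d['uv']]) for d in landmark_of(c,t)][:4],[(round(d['p'],2),[round(float(x)) for x in d['rect']]) for d in b][:4])
```

```text
top {'mtx': array([[447.2470991 ,   0.        , 280.90759189],
       [  0.        , 447.2470991 , 209.40876724],
       [  0.        ,   0.        ,   1.        ]]), 'rvec': array([ 2.18168194, -2.12026049,  0.15205549]), 'tvec': array([-0.10188403,  0.54622257,  1.4446295 ])}
store_box [(0.73, [295, 229])] [(0.69, [260, 192, 73, 65])]
lid_edge [(0.6, [295, 198])] [(0.85, [260, 193, 69, 21])]
tray_stored [(0.87, [313, 232]), (0.83, [443, 256])] [(0.96, [426, 241, 37, 33]), (0.56, [304, 214, 19, 31]), (0.43, [247, 162, 12, 13])]
tray_up [(0.94, [224, 219])] [(0.92, [214, 204, 22, 28]), (0.6, [104, 243, 26, 20]), (0.27, [250, 160, 8, 12])]
tray_down [(0.38, [252, 169])] [(0.59, [158, 219, 24, 31])]
wall_left [(0.67, [158, 238]), (0.34, [384, 250])] []
wall_right [(0.59, [182, 234])] []
drain_mat [(0.92, [194, 231])] [(0.94, [136, 194, 118, 76]), (0.46, [303, 214, 21, 33])]
scene {'mtx': array([[427.86451857,   0.        , 281.62085146],
       [  0.        , 427.86451857, 207.62307232],
       [  0.        ,   0.        ,   1.        ]]), 'rvec': array([ 0.59712606, -2.59762143,  1.24247544]), 'tvec': array([0.44559896, 0.23458763, 1.59782631])}
store_box [(0.89, [296, 217])] [(0.8, [272, 166, 49, 57])]
lid_edge [(0.65, [280, 174])] [(0.59, [273, 164, 18, 48])]
tray_stored [(0.83, [302, 206]), (0.26, [315, 172])] [(0.59, [292, 195, 27, 20])]
tray_up [] [(0.39, [288, 197, 27, 18])]
tray_down [(0.47, [257, 278])] []
wall_left [(0.5, [262, 266]), (0.43, [254, 283])] []
wall_right [(0.54, [260, 276])] []
drain_mat [(0.74, [263, 267])] [(0.67, [209, 260, 83, 42])]
```

View pics/top0.png

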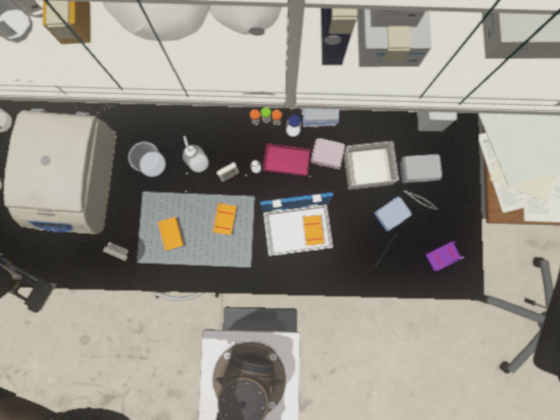

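View pics/scene1.png

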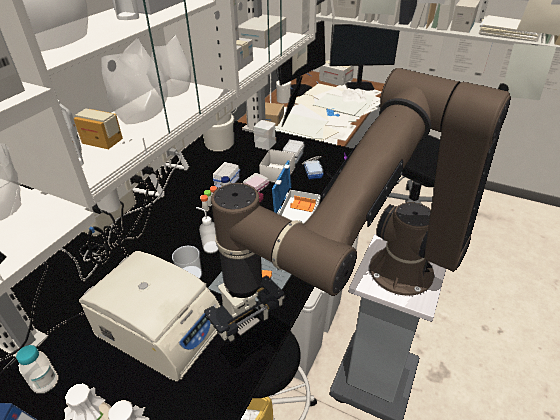

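The top view shows tray_down at (171,234) and tray_up at (225,219), both on the mat. The box with the stored tray is at (297,230), the blue lid stands behind it, and the purple decoy is at (444,256). The scene view shows the gripper left of the mat and confirms the layout. Next I measure from the top view.

```bash
cat > h.py <<'E'
from plant import *
import cv2, numpy as np
from scipy.spatial.transform import Rotation as R
def cam(c):
    p=camera_params(c); return p['mtx'],cv2.Rodrigues(np.array(p['rvec']))[0],np.array(p['tvec'])
def bp(c,uv,z,K=None):
    M,Rm,t=K or cam(c); uv=np.atleast_2d(uv).astype(float)
    d=np.c_[uv,np.ones(len(uv))]@np.linalg.inv(M).T@Rm; o=-Rm.T@t
    return o+d*((z-o[2])/d[:,2])[:,None]
def orange(im):
    h=cv2.cvtColor(im,cv2.COLOR_RGB2HSV)
    return cv2.inRange(h,(6,150,90),(24,255,255))
def blobs(mask,amin):
    n,l,s,c=cv2.connectedComponentsWithStats(cv2.morphologyEx(mask,cv2.MORPH_CLOSE,np.ones((3,3))))
    return [(np.c_[np.nonzero(l==i)[::-1]],s[i]) for i in range(1,n) if s[i][4]>amin]
def rect(P):
    (cx,cy),(w,h),a=cv2.minAreaRect(P[:,:2].astype(np.float32)*1000)
    if w<h: w,h,a=h,w,a+90
    return round(cx),round(cy),round(w),round(h),round((a+90)%180-90,1)
def move(p,yaw=None):  # rows for target in current tool frame
    o=get_obs(); T=R.from_euler('xyz',o['orientation'],degrees=True)
    s=T.inv().apply(np.array(p)-o['tool_pos'])/.3
    r=np.zeros(3)
    if yaw is not None:
        r=(T.inv()*R.from_euler('xyz',[180,0,yaw],degrees=True)).as_rotvec()/np.pi
    print('rows',s.round(4),r.round(4), o['tool_pos'].round(4),o['orientation'].round(2))
E
python3 - <<'E'
from h import *
im=snapshot("top"); K=cam("top"); print('campos',-K[1].T@K[2])
for P,s in blobs(orange(im),150): 
    print(s, rect(bp("top",P,.026,K)))
h=cv2.cvtColor(im,cv2.COLOR_RGB2HSV)
for P,s in blobs(cv2.inRange(h,(98,160,80),(112,255,255)),80): print('blue',s,rect(bp("top",P,.15,K)))
roi=np.zeros(im.shape[:2],np.uint8);roi[185:262,255:338]=1
m=cv2.inRange(im,(150,150,150),(255,255,255))*roi
for P,s in blobs(m,80): print('white',s,rect(bp("top",P,.042,K)))
for t in ["store_box","tray_stored","tray_up","tray_down","drain_mat"]:
    print(t,[(round(d['p'],2),bp("top",d['uv'],.003,K).round(3)) for d in landmark_of("top",t)[:2]])
E
```

```text
campos [ 0.34466526 -0.08476248  1.50655734]
[214 204  22  30 504] (515, 101, 95, 60, -7.9)
[304 216  19  29 447] (486, -195, 91, 54, 7.6)
[159 218  24  32 530] (460, 278, 98, 60, 18.5)
white [ 264  199   68   57 2303] (502, -139, 210, 181, -80.9)
store_box [(0.91, array([[ 0.49 , -0.142,  0.003]]))]
tray_stored [(0.91, array([[ 0.405, -0.633,  0.003]])), (0.6, array([[ 0.55 , -0.468,  0.003]]))]
tray_up [(0.57, array([[0.51 , 0.096, 0.003]]))]
tray_down [(0.58, array([[0.45 , 0.276, 0.003]])), (0.32, array([[ 0.497, -0.143,  0.003]]))]
drain_mat [(0.66, array([[0.469, 0.2  , 0.003]]))]
```

Run:
```python
from h import *
move([.40,.37,.25],-20); move([.50,.10,.27],-8)
```

```text
rows [ 0.6441  0.5517 -0.0781] [-0.      0.     -0.0359] [0.3008 0.6043 0.2266] [-180.      0.    -26.46]
rows [ 1.3435  1.2088 -0.1448] [-0.      0.     -0.1026] [0.3008 0.6043 0.2266] [-180.      0.    -26.46]
```

```bash
python3 -m inch '0.644 0.552 -0.08 0 0 -0.036;0.644 0.552 -0.08 0 0 -0.036;0.644 0.552 -0.08 0 0 -0.036;0.644 0.552 -0.08 0 0 -0.036;0.644 0.552 -0.08 0 0 -0.036;0.644 0.552 -0.08 0 0 -0.036;0.644 0.552 -0.08 0 0 -0.036;0.644 0.552 -0.08 0 0 -0.036' -1
python3 - <<'E'
from h import *
move([.49,.10,.27],-8)
E
```

```text
clock: 2.62
tool_pos: [0.4009, 0.3678, 0.2517]
orientation: [-179.9, -0.0, -20.2]
force: [-0.3, 0.6, -0.3]
opening: 0.0877
gripper_force: 0.0
rows [ 0.5863  0.7357 -0.0621] [-0.0006 -0.0002 -0.0675] [0.4009 0.3678 0.2517] [-1.799e+02 -2.000e-02 -2.015e+01]
```

```bash
python3 -m inch '0.586 0.736 -0.06 0 0 -0.067;0.586 0.736 -0.06 0 0 -0.067;0.586 0.736 -0.06 0 0 -0.067;0.586 0.736 -0.06 0 0 -0.067;0.586 0.736 -0.06 0 0 -0.067;0.586 0.736 -0.06 0 0 -0.067;0.586 0.736 -0.06 0 0 -0.067;0.586 0.736 -0.06 0 0 -0.067;0.586 0.736 -0.06 0 0 -0.067'
python3 - <<'E'
from h import *
K=cam("wrist"); im=snapshot("wrist");cv2.imwrite("pics/w1.png",im[:,:,::-1])
print(-K[1].T@K[2])
for P,s in blobs(orange(im),400): print(s, rect(bp("wrist",P,.031,K)), rect(bp("wrist",P,.005,K)))
print(boxes_of("wrist","tray_up"))
E
```

```text
clock: 3.37
tool_pos: [0.4903, 0.1016, 0.2685]
orientation: [-180.0, -0.0, -8.1]
force: [-0.2, 0.2, -0.3]
opening: 0.0882
gripper_force: 0.0
[0.56318282 0.09047422 0.42489671]
[ 465  105   62   85 3334] (488, -186, 99, 72, 7.4) (484, -204, 106, 77, 7.4)
[ 252  120   47   77 1381] (517, 102, 99, 62, -8.0) (514, 102, 106, 66, -8.0)
[ 120  175   76   79 3168] (463, 272, 98, 69, 18.0) (456, 284, 105, 74, 18.0)
[101 257  28  51 489] (373, 366, 89, 29, -32.1) (360, 385, 94, 31, -32.1)
[ 252  319  308   13 2634] (236, -62, 476, 21, 82.3) (214, -72, 507, 22, 82.3)
[{'rect': [255.9, 118.1, 42.3, 77.3], 'p': 0.67}]
```

View pics/w1.png

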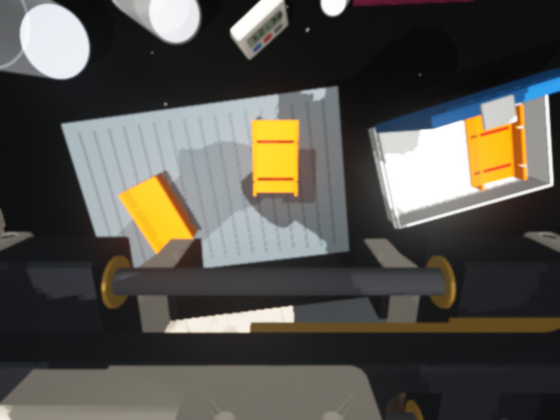

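The wrist view shows tray_up at (275,157), tray_down at (157,213), and the box with the stored tray at (497,147). I zoom in on the box to pick its corners.

Run:
```python
import cv2
im=cv2.imread("pics/w1.png")[60:240,360:560]
cv2.imwrite("pics/w1c.png",cv2.resize(im,None,fx=3.3,fy=3.3,interpolation=cv2.INTER_CUBIC))
```

```text
(no output)
```

View pics/w1c.png

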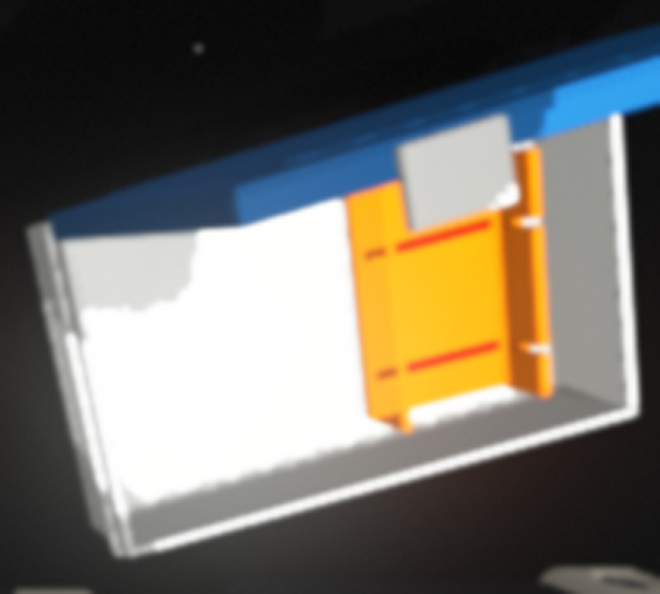

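Run:
```python
from h import *
K=cam("wrist")
def f(p,z): return (bp("wrist",np.array(p)/3.3+[360,60],z,K)[0]*1000).round(1)[:2]
for n,p,z in [("FL",(122,556),.042),("FR",(638,414),.042),("RR",(622,115),.042),("RL",(30,228),.042),("tL",(396,431),.029),("tL2",(410,432),.029),("tR",(552,397),.029),("tRin",(538,394),.029),("tLb",(368,415),.003),("tRrear",(541,146),.029),("tLrearb",(347,195),.003)]: print(n,f(p,z))
```

```text
FL [401.7 -48.9]
FR [ 433.9 -253.3]
RR [ 548.9 -235. ]
RL [538.5 -18.4]
tL [ 435.8 -167.1]
tL2 [ 434.6 -172.8]
tR [ 441.5 -229.5]
tRin [ 443.6 -223.7]
tLb [ 436.4 -171.7]
tRrear [ 541.3 -216.8]
tLrearb [ 531.3 -159.6]
```

Box centre is about (486,-140) mm, yaw 9°. The stored tray is at (487.5,-194), yaw 7.4°. I will turn the hand half a turn so the camera side faces away from the lid.

```bash
R='';python3 -m inch '0.086 -0.012 0.2 0 0 0.39;0.086 -0.012 0.2 0 0 0.39;0.086 -0.012 0.2 0 0 0.39;0.086 -0.012 0.2 0 0 0.39;0.086 -0.012 0.3 0 0 0.39;0.086 -0.012 0.39 0 0 0.39;0.086 -0.012 0.39 0 0 0.39;0.086 -0.012 0.39 0 0 0.39;0.086 -0.012 0.39 0 0 0.39;0.086 -0.012 0.39 0 0 0.39'
python3 -m inch '0 0 0 0 0 0.39;0 0 0 0 0 0.39;0 0 0 0 0 0.39;0 0 0 0 0 0.39;0 0 0 0 0 0.39;0 0 0 0 0 0.39;0 0 0 0 0 0.39;0 0 0 0 0 0.39;0 0 0 0 0 0.39;0 0 0 0 0 0.39'
python3 -c "
from h import *
move([.516,.102,.06],172); move([.516,.102,.01],172)"
```

```text
clock: 4.3
tool_pos: [0.5155, 0.1042, 0.1511]
orientation: [180.0, -0.0, -78.3]
force: [0.1, 0.3, 0.7]
opening: 0.0879
gripper_force: 0.0
clock: 5.13
tool_pos: [0.5155, 0.1043, 0.1513]
orientation: [180.0, -0.0, -148.5]
force: [0.4, -0.5, 0.0]
opening: 0.0875
gripper_force: 0.0
rows [ 0.0024 -0.0074  0.3044] [ 0.000e+00 -1.000e-04  2.192e-01] [0.5155 0.1043 0.1513] [ 1.7999e+02 -1.0000e-02 -1.4854e+02]
rows [ 0.0024 -0.0074  0.4711] [ 0.000e+00 -1.000e-04  2.192e-01] [0.5155 0.1043 0.1513] [ 1.7999e+02 -1.0000e-02 -1.4854e+02]
```

```bash
python3 -m inch '0.002 -0.007 0.05 0 0 0.219;0.002 -0.007 0.1 0 0 0.219;0.002 -0.007 0.15 0 0 0.219;0.002 -0.007 0.2 0 0 0.219;0.002 -0.007 0.25 0 0 0.219;0.002 -0.007 0.29 0 0 0.219;0.002 -0.007 0.36 0 0 0.219;0.002 -0.007 0.42 0 0 0.219;0.002 -0.007 0.46 0 0 0.219;0.002 -0.007 0.471 0 0 0.219'
python3 -m inch '0 0 0 0 0 0;0 0 0 0 0 0;0 0 0 0 0 0;0 0 0 0 0 0;0 0 0 0 0 0;0 0 0 0 0 0' 1
```

```text
clock: 5.97
tool_pos: [0.5149, 0.1014, 0.0081]
orientation: [-179.9, -0.2, 172.4]
force: [0.0, -0.2, -0.0]
opening: 0.088
gripper_force: 0.0
clock: 6.47
tool_pos: [0.5169, 0.1007, 0.0111]
orientation: [179.9, 0.1, 172.3]
force: [-1.3, 2.0, 4.4]
opening: 0.0597
gripper_force: 30.0
```

```bash
python3 -m inch '0 0 -0.03 0 0 0;0 0 -0.1 0 0 0;0 0 -0.2 0 0 0;0 0 -0.3 0 0 0;0 0 -0.4 0 0 0;0 0 -0.4 0 0 0'
python3 -c "
from h import *
move([.476,-.107,.13],187.4)"
```

```text
clock: 6.97
tool_pos: [0.5195, 0.1013, 0.137]
orientation: [179.7, 0.5, 172.3]
force: [0.9, 0.5, -0.8]
opening: 0.0595
gripper_force: 30.0
rows [ 0.0511 -0.7077  0.0195] [ 0.0012  0.0028 -0.0838] [0.5195 0.1013 0.137 ] [179.73   0.48 172.32]
```

```bash
python3 -m inch '0.051 -0.15 0 0 0 -0.083;0.051 -0.3 0 0 0 -0.083;0.051 -0.43 0 0 0 -0.083;0.051 -0.55 0 0 0 -0.083;0.051 -0.65 0 0 0 -0.083;0.051 -0.7 0 0 0 -0.083;0.051 -0.708 0 0 0 -0.083;0.051 -0.708 0 0 0 -0.083;0.051 -0.708 0 0 0 -0.083'
python3 - <<'E'
from h import *
K=cam("wrist"); im=snapshot("wrist");cv2.imwrite("pics/w2.png",im[:,:,::-1])
print(-K[1].T@K[2]); move([.476,-.107,.05],187.4)
E
```

```text
clock: 7.72
tool_pos: [0.4727, -0.1081, 0.1306]
orientation: [180.0, 0.0, -172.8]
force: [-0.7, 1.3, -1.0]
opening: 0.0599
gripper_force: 30.0
[ 0.40046405 -0.11795435  0.28688714]
rows [-0.0108  0.0007  0.2683] [ 0.      0.0001 -0.001 ] [ 0.4728 -0.1076  0.1305] [ 1.8000e+02  2.0000e-02 -1.7279e+02]
```

View pics/w2.png

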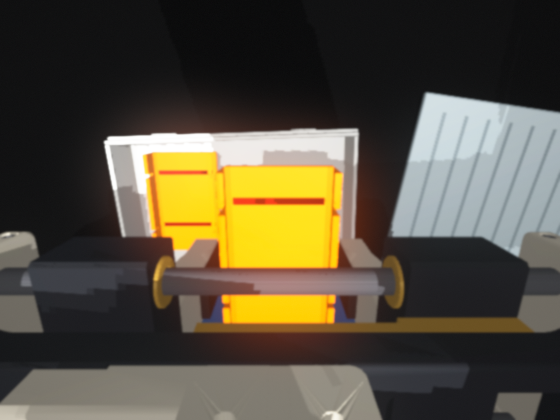

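The view from the front side shows the box rim from (107,143) to (357,131), the stored tray on the left (148–218, top edge row 153), and the held tray level at (223–340, 166). I crop for the corners.

Run:
```python
import cv2
im=cv2.imread("pics/w2.png")[115:260,95:375]
cv2.imwrite("pics/w2c.png",cv2.resize(im,None,fx=2.8,fy=2.8,interpolation=cv2.INTER_CUBIC))
```

```text
(no output)
```

View pics/w2c.png

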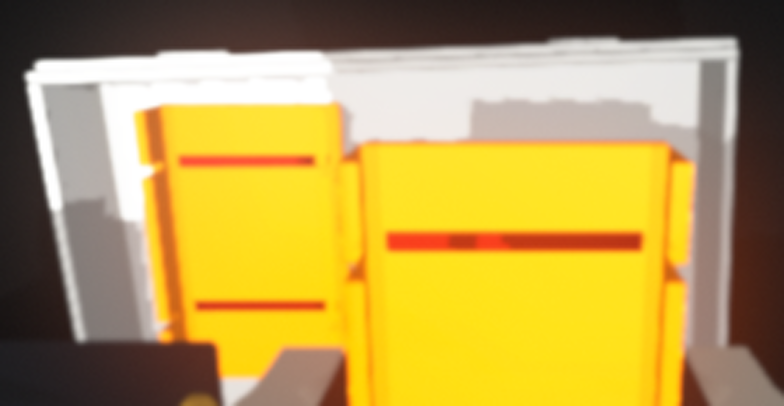

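Run:
```python
from h import *
K=cam("wrist")
def f(p,z): return (bp("wrist",np.array(p)/2.8+[95,115],z,K)[0]*1000).round(1)[:2]
for n,p,z in [("FL",(27,64),.042),("FR",(738,40),.042),("s1L",(180,161),.007),("s1R",(314,161),.007),("s2L",(197,305),.007),("s2R",(324,305),.007),("Lout top",(137,110),.029),("RoutBot",(341,103),.003),("floorfront",(247,103),.003),
 ("heldL",(386,241),.1295),("heldR",(641,241),.1295),("heldfront",(513,143),.1255)]: print(n,f(p,z))
```

```text
FL [ 430.7 -253.9]
FR [398.4 -53.2]
s1L [ 460.9 -223.1]
s1R [ 455.2 -178.2]
s2L [ 511.8 -216.1]
s2R [ 506.2 -171.5]
Lout top [ 442.  -228.1]
RoutBot [ 435.1 -171.3]
floorfront [ 439.1 -202.6]
heldL [ 445.2 -136.8]
heldR [438.9 -87.4]
heldfront [ 423.7 -114.5]
```

```bash
python3 -m inch '-0.006 0 0.1 0 0 0;-0.006 0 0.2 0 0 0;-0.006 0 0.3 0 0 0;-0.006 0 0.35 0 0 0;-0.006 0 0.38 0 0 0;-0.006 0 0.395 0 0 0;-0.006 0 0.395 0 0 0;-0.006 0 0.395 0 0 0'
```

```text
clock: 8.43
tool_pos: [0.4752, -0.1075, 0.0125]
orientation: [-180.0, 0.1, -172.7]
force: [0.1, 0.0, -0.1]
opening: 0.0599
gripper_force: 30.0
```

```bash
python3 -m inch '0 0 0.005 0 0 0;0 0 0.01 0 0 0;0 0 0.01 0 0 0;0 0 0.01 0 0 0'; python3 -m inch '0 0 0.004 0 0 0;0 0 0.005 0 0 0;0 0 0.005 0 0 0'
```

```text
clock: 8.77
tool_pos: [0.4746, -0.1079, 0.0092]
orientation: [180.0, 0.0, -172.8]
force: [0.0, -0.8, -0.6]
opening: 0.0596
gripper_force: 30.0
clock: 9.02
tool_pos: [0.4747, -0.108, 0.009]
orientation: [-180.0, 0.1, -172.8]
force: [-6.2, 2.3, 20.9]
opening: 0.0596
gripper_force: 30.0
```

```bash
python3 -m inch '0 0 -0.004 0 0 0;0 0 -0.004 0 0 0'; python3 -m inch '0 0 0 0 0 0;0 0 0 0 0 0;0 0 0 0 0 0' -0.46; python3 -m inch '0 0 -0.03 0 0 0;0 0 -0.08 0 0 0;0 0 -0.15 0 0 0;0 0 -0.25 0 0 0;0 0 -0.37 0 0 0;0 0 -0.5 0 0 0;0 0 -0.6 0 0 0;0 0 -0.7 0 0 0;0 0 -0.7 0 0 0;0 0 -0.7 0 0 0'
python3 - <<'E'
from h import *
K=cam("wrist"); im=snapshot("wrist");cv2.imwrite("pics/w3.png",im[:,:,::-1])
for P,s in blobs(orange(im),400): print(s, rect(bp("wrist",P,.029,K)), rect(bp("wrist",P,.003,K)))
K=cam("top");im=snapshot("top")
for P,s in blobs(orange(im),150): print(s, rect(bp("top",P,.026,K)))
move([.46,.2,.2],187); move([.46,.277,.12],198)
E
```

```text
clock: 9.18
tool_pos: [0.4748, -0.1079, 0.0091]
orientation: [180.0, 0.1, -172.8]
force: [-0.2, 0.4, -1.2]
opening: 0.06
gripper_force: 30.0
clock: 9.43
tool_pos: [0.4744, -0.108, 0.0083]
orientation: [-180.0, -0.0, -172.8]
force: [0.5, -0.6, -0.2]
opening: 0.0637
gripper_force: 0.0
clock: 10.27
tool_pos: [0.4752, -0.1078, 0.2209]
orientation: [180.0, 0.3, -172.8]
force: [-0.4, 0.0, -1.2]
opening: 0.0639
gripper_force: 0.0
[254 141  50  81 864] (473, -109, 97, 59, 7.1) (478, -108, 104, 63, 7.1)
[ 178  142   56   81 1324] (485, -193, 97, 62, 7.2) (491, -199, 104, 66, 7.2)
[550 174  10  61 514] (459, 228, 80, 11, 21.9) (463, 254, 86, 12, 21.9)
[145 256  22  52 548] (625, -252, 78, 25, -3.3) (642, -262, 84, 27, -3.3)
[ 204  318  336   14 3272] (654, 45, 463, 21, -82.8) (672, 57, 498, 23, -82.8)
[279 236  18  12 186] (444, -111, 56, 36, -88.4)
rows [-0.0829  1.0239  0.0611] [ 0.0001 -0.0001  0.0011] [ 0.4738 -0.1079  0.2182] [ 1.7998e+02 -3.0000e-02 -1.7281e+02]
rows [-0.1152  1.2785  0.3279] [ 0.0001 -0.0001 -0.0601] [ 0.4738 -0.1079  0.2182] [ 1.7998e+02 -3.0000e-02 -1.7281e+02]
```

View pics/w3.png

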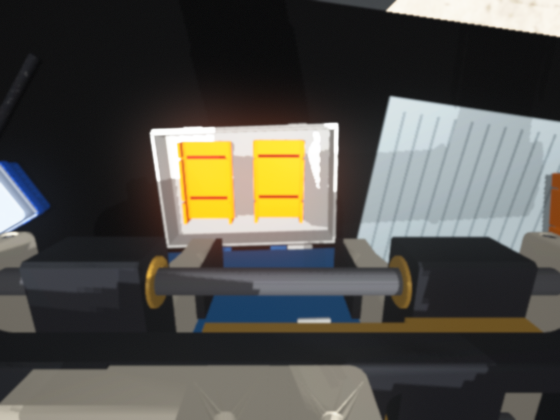

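Both trays stand parallel in the box, the stored one at (207,182) and the placed one at (278,181), about 86 mm apart. Next is tray_down.

```bash
python3 -m inch '-0.05 0.15 0 0 0 0;-0.05 0.27 0 0 0 0;-0.05 0.4 0 0 0 0;-0.05 0.53 0 0 0 0;-0.05 0.66 0 0 0 0;-0.05 0.79 0 0 0 0;-0.05 0.9 0 0 0 0;-0.05 0.9 0 0 0 0' -1; python3 -c "
from h import *
move([.445,.277,.2],198)"
```

```text
clock: 11.03
tool_pos: [0.4546, 0.1659, 0.2172]
orientation: [-180.0, -0.1, -172.6]
force: [0.7, -0.8, 0.3]
opening: 0.0873
gripper_force: 0.0
rows [-0.0161  0.3713  0.0569] [-0.0002 -0.0005 -0.0588] [0.4546 0.1659 0.2172] [-1.7995e+02 -9.0000e-02 -1.7259e+02]
```

```bash
python3 -m inch '-0.016 0.13 0.05 0 0 -0.0585;-0.016 0.25 0.05 0 0 -0.0585;-0.016 0.34 0.05 0 0 -0.0585;-0.016 0.371 0.05 0 0 -0.0585;-0.016 0.371 0.05 0 0 -0.0585;-0.016 0.371 0.05 0 0 -0.0585'
python3 - <<'E'
from h import *
K=cam("wrist"); im=snapshot("wrist");cv2.imwrite("pics/w4.png",im[:,:,::-1])
for P,s in blobs(orange(im),400): print(s, rect(bp("wrist",P,.031,K)))
K=cam("top");im=snapshot("top")
for P,s in blobs(orange(im),150): print(s, rect(bp("top",P,.031,K)))
move([.46,.277,.1],198.3);move([.46,.277,.01],198.3)
E
```

```text
clock: 11.53
tool_pos: [0.4456, 0.2724, 0.2022]
orientation: [-179.9, -0.1, -162.2]
force: [-0.2, -0.3, 0.3]
opening: 0.0875
gripper_force: 0.0
[ 252  158   54   86 4433] (460, 277, 100, 60, 18.3)
[ 251  319  309   12 2675] (565, 481, 396, 17, -72.1)
[304 216  19  29 453] (485, -195, 91, 54, 7.6)
[278 219  19  29 443] (472, -108, 91, 53, 7.1)
[163 237  20  13 188] (431, 267, 61, 38, -74.2)
rows [-0.0502  0.003   0.3429] [-0.0003 -0.0004 -0.0034] [0.446  0.2717 0.2029] [-1.7995e+02 -7.0000e-02 -1.6230e+02]
rows [-0.0506  0.0033  0.6429] [-0.0003 -0.0004 -0.0034] [0.446  0.2717 0.2029] [-1.7995e+02 -7.0000e-02 -1.6230e+02]
```

```bash
python3 -m inch '-0.05 0.003 0.12 0 0 -0.003;-0.05 0.003 0.24 0 0 -0.003;-0.05 0.003 0.36 0 0 -0.003;-0.05 0.003 0.46 0 0 -0.003;-0.05 0.003 0.54 0 0 -0.003;-0.05 0.003 0.6 0 0 -0.003;-0.05 0.003 0.63 0 0 -0.003;-0.05 0.003 0.64 0 0 -0.003;-0.05 0.003 0.64 0 0 -0.003'
python3 -m inch '0 0 0 0 0 0;0 0 0 0 0 0;0 0 0 0 0 0;0 0 0 0 0 0;0 0 0 0 0 0;0 0 0 0 0 0' 1
python3 -m inch '0 0 -0.03 0 0 0;0 0 -0.1 0 0 0;0 0 -0.2 0 0 0;0 0 -0.3 0 0 0;0 0 -0.4 0 0 0;0 0 -0.5 0 0 0;0 0 -0.5 0 0 0;0 0 -0.5 0 0 0'
python3 -c "
from h import *
move([.4805,-.0,.16],197);move([.4805,-.151,.16],187.2)"
```

```text
clock: 12.38
tool_pos: [0.4604, 0.2776, 0.0114]
orientation: [-180.0, -0.0, -161.8]
force: [0.1, -0.1, 0.4]
opening: 0.0879
gripper_force: 0.0
clock: 12.88
tool_pos: [0.4604, 0.2786, 0.0121]
orientation: [180.0, 0.0, -161.7]
force: [-1.4, 0.4, 4.7]
opening: 0.0596
gripper_force: 30.0
clock: 13.55
tool_pos: [0.4609, 0.2791, 0.1639]
orientation: [179.9, 0.2, -161.7]
force: [-0.0, -0.1, -0.8]
opening: 0.0595
gripper_force: 30.0
rows [ 0.2296 -0.904   0.0098] [0.0008 0.0012 0.0071] [0.4609 0.2791 0.1639] [ 179.86    0.22 -161.72]
rows [ 0.3875 -1.3819  0.008 ] [0.0009 0.0011 0.0615] [0.4609 0.2791 0.1639] [ 179.86    0.22 -161.72]
```

```bash
python3 -m inch '0.03 -0.12 0 0 0 0.005;0.06 -0.24 0 0 0 0.005;0.09 -0.36 0 0 0 0.005;0.12 -0.48 0 0 0 0.005;0.15 -0.6 0 0 0 0.005;0.18 -0.72 0 0 0 0.005;0.21 -0.84 0 0 0 0.005;0.23 -0.9 0 0 0 0.005;0.23 -0.9 0 0 0 0.005'
python3 -c "
from h import *
move([.4805,-.151,.16],187.2)"
```

```text
clock: 14.3
tool_pos: [0.4778, -0.0031, 0.1602]
orientation: [-180.0, -0.2, -162.8]
force: [-0.4, 0.6, -1.2]
opening: 0.0598
gripper_force: 30.0
rows [ 0.1369 -0.4737  0.0012] [-0.0001 -0.001   0.0554] [ 0.4778 -0.0031  0.1602] [-180.     -0.18 -162.83]
```

```bash
python3 -m inch '0.03 -0.12 0 0 0 0.055;0.06 -0.24 0 0 0 0.055;0.1 -0.36 0 0 0 0.055;0.137 -0.44 0 0 0 0.055;0.137 -0.472 0 0 0 0.055;0.137 -0.472 0 0 0 0.055;0.137 -0.472 0 0 0 0.055;0.137 -0.472 0 0 0 0.055'
python3 - <<'E'
from h import *
K=cam("wrist"); im=snapshot("wrist")
for P,s in blobs(orange(im),200): print(s, rect(bp("wrist",P,.029,K)), rect(bp("wrist",P,.18,K)))
c=im[100:260,130:380,::-1];cv2.imwrite("pics/w5.png",cv2.resize(c,None,fx=3,fy=3,interpolation=cv2.INTER_CUBIC))
move([.4805,-.151,.06],187.2)
E
```

```text
clock: 14.97
tool_pos: [0.4822, -0.1464, 0.161]
orientation: [180.0, -0.1, -172.5]
force: [0.3, -0.6, 0.3]
opening: 0.06
gripper_force: 30.0
[ 197  145  153  125 4168] (496, -146, 153, 130, -82.5) (451, -152, 73, 62, -82.5)
[153 256  21  52 539] (592, -259, 64, 20, -2.6) (497, -205, 30, 9, -2.6)
[384 256  21  52 510] (560, -9, 63, 20, 16.1) (481, -87, 30, 10, 16.1)
[ 195  294  337   40 5166] (604, -33, 383, 50, -83.4) (503, -98, 183, 24, -83.4)
rows [ 0.008  -0.0152  0.3372] [ 0.0001 -0.0002  0.0018] [ 0.4823 -0.1462  0.1611] [ 1.7999e+02 -3.0000e-02 -1.7247e+02]
```

View pics/w5.png

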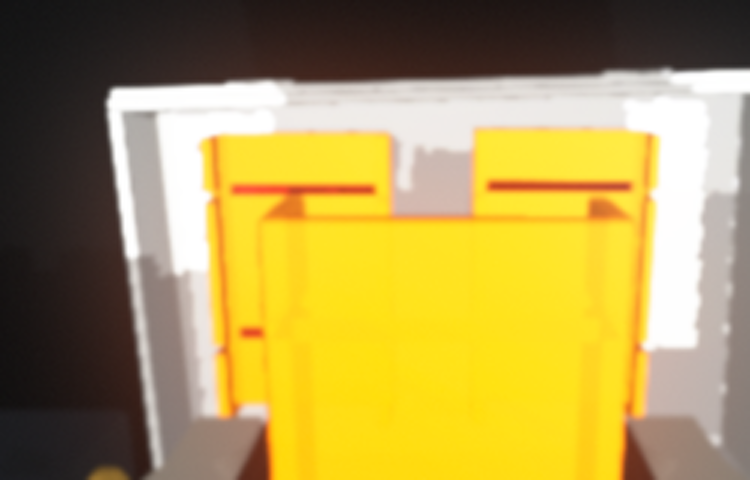

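```bash
python3 -m inch '0.008 -0.015 0.05 0 0 0.002;0.008 -0.015 0.12 0 0 0.002;0.008 -0.015 0.22 0 0 0.002;0.008 -0.015 0.3 0 0 0.002;0.008 -0.015 0.36 0 0 0.002;0.008 -0.015 0.36 0 0 0.002;0.008 -0.015 0.36 0 0 0.002'
python3 - <<'E'
from h import *
K=cam("wrist"); im=snapshot("wrist")
c=im[80:280,130:380,::-1];cv2.imwrite("pics/w6.png",cv2.resize(c,None,fx=3,fy=3,interpolation=cv2.INTER_CUBIC))
move([.4805,-.151,.02],187.2)
E
```

```text
clock: 15.6
tool_pos: [0.4803, -0.1511, 0.0531]
orientation: [-180.0, -0.1, -172.8]
force: [0.2, 0.0, 0.6]
opening: 0.0597
gripper_force: 30.0
rows [0.0023 0.0012 0.1137] [-0.0001  0.      0.    ] [ 0.4812 -0.1513  0.0541] [-179.98    0.   -172.8 ]
```

View pics/w6.png

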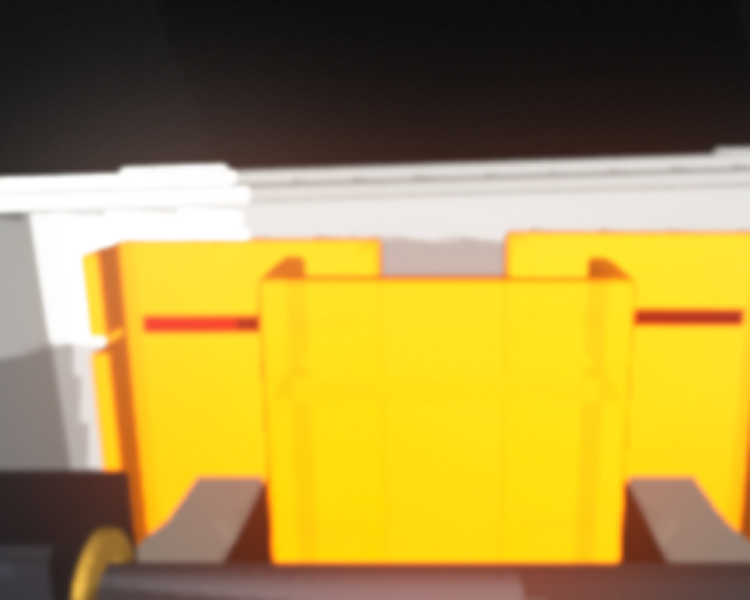

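The held tray (262–632 in the crop) is centred over the gap (381–507). I lower it.

```bash
python3 -m inch '0.002 0 0.03 0 0 0;0.002 0 0.06 0 0 0;0.002 0 0.09 0 0 0;0.002 0 0.11 0 0 0;0.002 0 0.122 0 0 0;0.002 0 0.122 0 0 0'; python3 -m inch '0 0 0.004 0 0 0;0 0 0.007 0 0 0;0 0 0.007 0 0 0'
```

```text
clock: 16.15
tool_pos: [0.4794, -0.1521, 0.0158]
orientation: [180.0, -0.1, -172.9]
force: [0.4, -0.2, 0.3]
opening: 0.0594
gripper_force: 30.0
clock: 16.4
tool_pos: [0.4801, -0.152, 0.0148]
orientation: [-180.0, 0.0, -172.9]
force: [0.1, -0.2, 1.9]
opening: 0.0596
gripper_force: 30.0
```

```bash
python3 -m inch '0 0 0.003 0 0 0;0 0 0.004 0 0 0;0 0 0.004 0 0 0'
```

```text
clock: 16.65
tool_pos: [0.4804, -0.152, 0.0141]
orientation: [-180.0, 0.0, -172.9]
force: [-0.8, -0.7, 4.5]
opening: 0.0595
gripper_force: 30.0
```

Contact, and the height is as expected (~0.014). Release and lift.

```bash
python3 -m inch '0 0 0 0 0 0;0 0 0 0 0 0;0 0 0 0 0 0;0 0 0 0 0 0' -0.52; python3 -m inch '0 0 -0.03 0 0 0;0 0 -0.08 0 0 0;0 0 -0.15 0 0 0;0 0 -0.25 0 0 0;0 0 -0.37 0 0 0;0 0 -0.5 0 0 0;0 0 -0.6 0 0 0;0 0 -0.7 0 0 0;0 0 -0.75 0 0 0;0 0 -0.75 0 0 0'
python3 - <<'E'
from h import *
K=cam("wrist"); im=snapshot("wrist")
c=im[60:300,100:400,::-1];cv2.imwrite("pics/w7.png",cv2.resize(c,None,fx=2.5,fy=2.5,interpolation=cv2.INTER_CUBIC))
h=cv2.cvtColor(im,cv2.COLOR_RGB2HSV)
for P,s in blobs(orange(im),400): print(s, rect(bp("wrist",P,.031,K)))
im=snapshot("top");h=cv2.cvtColor(im,cv2.COLOR_RGB2HSV);K=cam("top")
m=cv2.inRange(h,(98,130,40),(115,255,255)); m[:150]=0;m[265:]=0;m[:,:255]=0;m[:,340:]=0
for P,s in blobs(m,20): print('blue',s,rect(bp("top",P,.19,K)))
print([(d['p'],d['uv'],bp("top",d['uv'],.19,K)) for d in landmark_of("top","lid_edge")])
move([.66,-.12,.27],187.2)
E
```

```text
clock: 16.98
tool_pos: [0.48, -0.152, 0.0135]
orientation: [180.0, 0.0, -172.9]
force: [0.4, -0.2, 0.6]
opening: 0.0663
gripper_force: 0.0
clock: 17.82
tool_pos: [0.4818, -0.1523, 0.2436]
orientation: [-179.9, 0.4, -172.9]
force: [0.4, -0.3, 0.1]
opening: 0.0666
gripper_force: 0.0
[ 220  139  118   78 2084] (480, -153, 144, 98, -82.3)
[140 256  22  52 537] (647, -312, 83, 26, -3.8)
[398 258  19  50 437] (603, 44, 78, 25, 12.2)
[ 210  319  334   13 2950] (676, 16, 487, 21, -82.8)
[]
rows [-0.6103  0.0311 -0.1056] [ 0.0001 -0.0001 -0.0006] [ 0.4794 -0.1519  0.2384] [ 1.7997e+02 -1.0000e-02 -1.7290e+02]
```

View pics/w7.png

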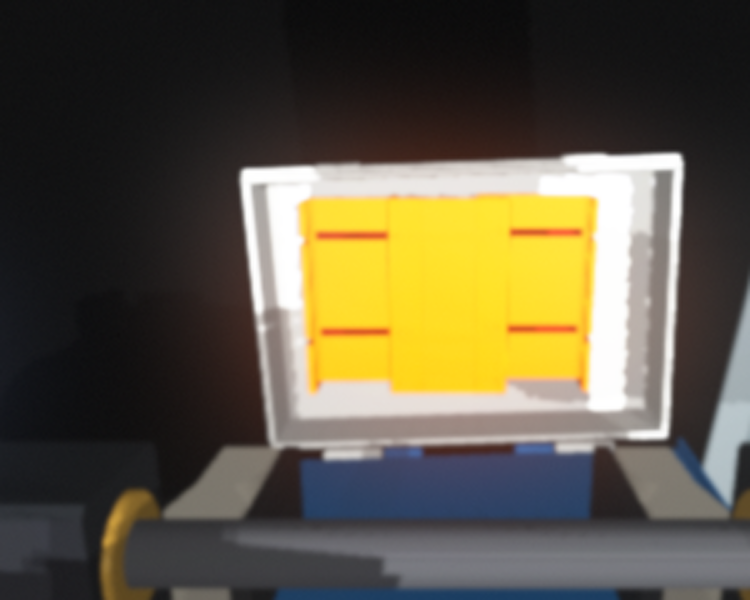

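The set is interlocked: the flat web (390–507 in the crop) spans both trays and everything lies level in the box. Next is the lid.

Run:
```python
from h import *
print(bp("top",[[295,198],[294,194],[294,206]],.19).round(3))
move([.64,-.118,.25],187.2+1.8)
```

```text
[[ 0.563 -0.127  0.19 ]
 [ 0.575 -0.124  0.19 ]
 [ 0.539 -0.125  0.19 ]]
rows [-0.545   0.0459 -0.0389] [ 0.0001 -0.0001 -0.0106] [ 0.4794 -0.1519  0.2384] [ 1.7997e+02 -1.0000e-02 -1.7290e+02]
```

```bash
python3 -m inch '0 0 -0.04 0 0 -0.01;-0.1 0.01 -0.06 0 0 -0.01;-0.22 0.02 -0.06 0 0 -0.01;-0.34 0.03 -0.06 0 0 -0.01;-0.44 0.04 -0.06 0 0 -0.01;-0.53 0.046 -0.06 0 0 -0.01;-0.545 0.046 -0.04 0 0 -0.01;-0.545 0.046 -0.04 0 0 -0.01' 1;  python3 - <<'E'
from h import *
K=cam("top"); im=snapshot("top");cv2.imwrite("pics/t8.png",im[:,:,::-1])
move([.64,-.118,.165],189)
E
```

```text
clock: 18.63
tool_pos: [0.6405, -0.1175, 0.2464]
orientation: [179.9, -0.3, -171.1]
force: [-0.3, 0.6, -1.3]
opening: 0.0185
gripper_force: 0.0
rows [-0.0027 -0.0008  0.2751] [ 0.0002 -0.0016 -0.0005] [ 0.6396 -0.1179  0.2475] [ 179.96   -0.29 -171.09]
```

```bash
python3 -m inch '-0.003 0 0.1 0 0 0;-0.003 0 0.2 0 0 0;-0.003 0 0.275 0 0 0;-0.003 0 0.275 0 0 0;0.06 0 0.275 0 0 0;0.1 0 0.275 0 0 0;0.14 0 0.275 0 0 0;0.17 0 0.275 0 0 0;0.2 0 0.275 0 0 0;0.237 0 0.27 0 0 0'; python3 -c "
from h import *
o=get_obs()
d=(o['tool_pos']-[.557,-.1296,.042])*1000; print('u,z',-(d[0]*.988+d[1]*.156),d[2], o['force'])"
```

```text
clock: 19.52
tool_pos: [0.57, -0.1293, 0.1705]
orientation: [-180.0, 0.1, -171.1]
force: [0.5, -0.4, -0.8]
opening: 0.0006
gripper_force: 0.5
u,z -12.870805483674783 128.4753748005203 [ 0.51368314 -0.37553425 -0.81198525]
```

```bash
python3 -m inch '0.056 0 0.002 0 0 0;0.11 0 0.012 0 0 0;0.161 0 0.028 0 0 0;0.211 0 0.051 0 0 0;0.257 0 0.08 0 0 0;0.299 0 0.115 0 0 0;0.336 0 0.155 0 0 0;0.367 0 0.2 0 0 0;0.393 0 0.248 0 0 0;0.411 0 0.299 0 0 0'; python3 -m inch '0 0 0 0 0 0'; python3 -c "
from h import *
o=get_obs()
d=(o['tool_pos']-[.557,-.1296,.042])*1000; print('u,z',-(d[0]*.988+d[1]*.156),d[2], o['force'])
im=snapshot('scene'); cv2.imwrite('pics/s9.png',cv2.resize(im[130:260,220:380,::-1],None,fx=4,fy=4,interpolation=cv2.INTER_CUBIC))"
```

```text
clock: 20.35
tool_pos: [0.4478, -0.1484, 0.0803]
orientation: [-180.0, 0.1, -171.1]
force: [-0.2, -1.1, 0.8]
opening: 0.0007
gripper_force: 0.2
clock: 20.43
tool_pos: [0.4455, -0.1483, 0.0781]
orientation: [179.9, -0.2, -171.1]
force: [-0.4, -1.0, -0.5]
opening: 0.0004
gripper_force: 0.0
u,z 113.11983242843995 36.10749715092865 [-0.41233288 -1.04464839 -0.53714266]
```

View pics/s9.png

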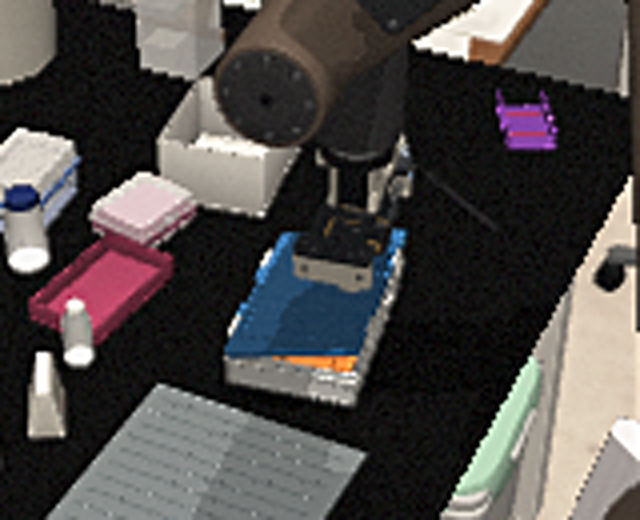

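The lid follows, nearly down. I push it the rest of the way.

```bash
python3 -m inch '0.005 0 0.025 0 0 0;0.01 0 0.05 0 0 0;0.013 0 0.075 0 0 0;0.016 0 0.095 0 0 0;0.016 0 0.105 0 0 0;0.016 0 0.11 0 0 0;0.016 0 0.11 0 0 0'
```

```text
clock: 21.07
tool_pos: [0.4436, -0.1489, 0.0464]
orientation: [180.0, -0.1, -171.1]
force: [0.3, -0.1, -0.1]
opening: 0.0003
gripper_force: 0.0
```

```bash
python3 -m inch '0 0 0.005 0 0 0;0 0 0.007 0 0 0;0 0 0.007 0 0 0'; python3 -m inch '0 0 0.003 0 0 0;0 0 0.004 0 0 0;0 0 0.004 0 0 0'
```

```text
clock: 21.32
tool_pos: [0.4441, -0.1489, 0.0453]
orientation: [-180.0, 0.0, -171.1]
force: [-0.7, 0.6, 3.7]
opening: 0.0005
gripper_force: 1.9
clock: 21.57
tool_pos: [0.4441, -0.149, 0.045]
orientation: [-180.0, 0.1, -171.0]
force: [-5.2, 2.7, 18.1]
opening: 0.0003
gripper_force: 8.7
```

```bash
python3 -m inch '0 0 -0.05 0 0 0;0 0 -0.17 0 0 0;0 0 -0.3 0 0 0;0 0 -0.43 0 0 0;0 0 -0.56 0 0 0;0 0 -0.65 0 0 0;0 0 -0.65 0 0 0;0 0 -0.65 0 0 0;0 0 -0.65 0 0 0'
python3 - <<'E'
from h import *
K=cam("wrist"); im=snapshot("wrist");h=cv2.cvtColor(im,cv2.COLOR_RGB2HSV)
m=cv2.inRange(h,(98,110,25),(118,255,255))
for P,s in blobs(m,400):
    print(s, rect(bp("wrist",P,.045,K)))
for c in ("wrist","scene","top"):
    if c!="wrist": snapshot(c)
    print(c,[(round(d['p'],2),bp(c,d['uv'],.045).round(3)) for d in landmark_of(c,"lid_edge")])
print(get_obs()['force'])
b=485,-141; print('expected edge',485-77*.988,-141-77*.156)
E
```

```text
clock: 22.32
tool_pos: [0.4434, -0.1488, 0.2383]
orientation: [180.0, 0.0, -171.1]
force: [-0.7, 0.7, -0.7]
opening: 0.0006
gripper_force: 0.0
[  170   135   208   132 17471] (471, -153, 248, 158, -86.9)
[ 44 181  45  52 775] (507, -398, 72, 19, 34.7)
wrist [(0.57, array([[ 0.409, -0.156,  0.045]]))]
scene [(0.7, array([[ 0.406, -0.145,  0.045]]))]
top [(0.53, array([[ 0.416, -0.16 ,  0.045]]))]
[ 0.31877968  0.8968485  -0.56601771]
expected edge 408.924 -153.012
```

```bash
python3 -c "
from plant import *
print(close_job())"
```

```text
the job is handed in; nothing more can be done
None
```

Job handed in at about 22.5 s of the 67 s: both trays are in the box with the upside-down one interlocked across the pair, and the lid is shut (all three cameras put its free edge where a shut lid's would be). I viewed 11 pictures, one over the limit of 10.

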